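Prop the cleaning machine's hood

ROBOT

A 6-joint arm with a two-finger parallel gripper is mounted at the origin on the work surface. World frame = base frame: x ahead of the robot, y to its left, z up, the work surface at z = 0. Lengths are in m, angles in rad, forces in N, time in s.
With the tool pointing down it reaches from about 0.4 to 0.925 m from the base axis. Payload 3.4 kg.
Tool frame: the origin (TCP) lies between the finger pads; the fingertips stand 8 mm ahead of it and the grasp point (between the pads) lies 11 mm behind it (r.tips_ahead is the distance from the TCP to the fingertips, in m); z points along the fingers, y is the line along which they close (so a half turn about z gives the same grasp; the last joint's range is limited). The gripper opens to 85 mm and grips with 20 to 120 N. Pads are 22 mm wide; open, the fingers measure 114 mm over their backs; the gripper's body (76 mm by 85 mm) begins 54 mm behind the grasp point. The pads swing forward as they close: fully open they stand 13 mm farther back than shut.
Start: joints at [1.123, 0.307, 1.506, -0, 1.328, -0.073], TCP at [0.211, 0.535, 0.213] pointing down, gripper open.
Joint ranges: [-3.12, 3.12], [-1.05, 2.28], [0.14, 2.33], [-1.42, 4.57], [0.1, 2.73], [-2.68, 2.68]. Speed limits (rad/s): [2.57, 2.57, 3.14, 3.14, 3.14, 3.14].

INTERFACE

Orientations are given as a unit quaternion [x, y, z, w].
In Python, from bench import r gives the robot as it stands.
- The arm moves only by the tool step_arm, never from a script. Its argument "deltas" is a list of rows, each a list of 5 numbers: the finger opening in mm, from 0 to 85.4, then the shift along the world's x, y, z in mm, then the turn about the world's z in rad. A call has 1 to 12 rows; each row shifts and turns the commanded pose from where the row before left it; what a row does not reach is not made up. A row lasts 1/8 s, in which the tool goes at most 62.5 mm and 10.7 degrees, less where a joint would pass 70% of its speed; a pose out of reach is approached as far as the arm can. A call is refused whole if a number of a shift passes 62.5 or a number of a turn 0.188, either way. A call with a gripper value outside its range is refused whole. The fingers move at their own pace and stop on an object; "squeeze" is the grip in N (left out, the last holds). Time passes only in rows, so rows that do not move let the fingers close. It gives the time, the measured TCP pose, the force, the opening and the grip force at its end, in the units of the state.
- r.observe(): the state, without advancing time (a new reading comes with each control period).
- r.camera(name): name is "scene" or "top" or "wrist"; returns a dict with "img" (384x512x3 uint8, blue, green, red), "mtx" (3x3 intrinsics, pixels), "D" ([k1, k2, p1, p2, k3] as OpenCV has them; the pictures are not rectified), "extrinsics" (4x4, takes a point from world to camera coordinates). Camera axes: x right, y up, looking along -z (the intrinsics and any distortion apply to the point x, -y, -z); pixel columns grow to the right and rows downward; lengths in m; the calibration is good to about 2 mm. A picture is of the moment at which its call begins. There is no depth.
- r.finish_job(): hands the job in; it is judged then, once.
Trained networks look in a picture, given as the dict that the camera call returned (one of the last four; its "shot" number tells which), for a name from the list of things; names that differ only in an ending like _2 or _b are one class to them, and where a whole thing is asked for, a point or a joint stands for the part that bears it (a point fixed in the world has none). Each returns a list of dicts, best first, with "score" (0 to 1); they miss things now and then, are a little off and sometimes report something else, mostly with a low value. They report only what shows in the picture. A call takes as long as a camera call.
- r.recognise(picture, target): "bbox" ([left, top, right, bottom] in pixels, round what is visible of it).
The state is a dict: "t": time; "qpos": joint angles; "joint_vel": joint speeds; "effort": joint torques, N m; "ee_pos": TCP position; "ee_rot": TCP orientation; "force": force on the tool from outside, world axes, zero at the start; "moment": the same for the moment, N m; "finger_gap": finger opening in m; "finger_force": force on a finger pad.
Only numpy, scipy, OpenCV 4.12 (cv2) and the standard library are available. Lean on these libraries where they do the work, as an engineer would, in place of code of your own. Each camera call takes 0.05 s, during which the arm holds its last target. There are 200 camera calls.

TASK

The raised hood of the watch-parts cleaning machine is held only by its stiff hinge. First swing the prop rod on the machine's near side all the way up to its stop, then push the hood down by its lip until its socket rests on the end of the rod, so that the rod holds the hood open, and let go of everything.

Things in the scene. Friction and masses are not known exactly. Their poses are not given: they have to be found in the camera images.
- prop_grip (a point): Centre of the prop rod's black cross handle, a level round bar 14 mm thick, 56 mm long, on the robot's side of the rod and square to it, middle 54 mm from the rod. Site x: along the handle, away from the robot; y: along the rod, pivot to tip. It is 100 mm from the rod's pivot, whose level axis is parallel to the handle. Space is free around it; it can turn in the fingers as the rod swings.
- prop_rod (a joint): Angle of the prop rod, 8 mm steel, in an upright plane 20 mm before the machine's near face, pivot 75 mm above the bench. 0 = level, tip to the left, the hood's hinge side; grows as the tip swings up; 1.10 = up against its stop, still leaning left. It starts at 0 to 0.3 and stays where it is left (about 2 N at the handle moves it).
- rod_tip (a point): Centre of the 12 mm ball at the prop rod's tip, 143 mm from the pivot.
- socket (a point): Where the rod's ball sits when the hood rests on it: in a steel channel, open downward, 46 mm long along the hood, 24 mm wide, on the hood's near side. Site x: along the hinge, away from the robot; y: along the hood towards the hinge; z: out of the hood's outer face. The ball has room to be 6 mm farther from the hinge or 28 mm nearer it.
- hood (a joint): Opening of the hood, a flat white pan 200 mm (along the hinge) by 225 mm, 16 mm thick. 0 = shut, level; grows as it opens. The level hinge runs along the machine's left edge, 85 mm above the bench, parallel to the handle. It starts raised too far, 1.07 to 1.17, stays where left, yields to 1 to 4 N straight down on its lip, and rests on the fully raised rod at 0.87.
- hood_lip (a point): Middle of the upper face of the hood's lip, a white strip 200 mm along the hinge, 28 mm wide, 4 mm thick, flared out along the hood's free (right, upper) edge: nearly level while the hood is raised, a ledge to push down on with closed fingers. 233 mm from the hinge axis along the hood, 4 mm inward. Site axes as for the socket.

How it is judged:
On the way, in this order (a step that is already met when the one before it is completed fails the run):
1. the prop rod is swung up to its stop (within 0.15 rad) while the hood is still above it (value of joint prop_rod above 0.951 rad and value of joint hood above 0.98 rad), for 0.2 s.
2. the hood is let down with its socket on the rod's ball (z of rod_tip in the frame of socket between -0.006 and 0.006 m and y of rod_tip in the frame of socket between -0.012 and 0.032 m), for 0.2 s.
At the end, for the whole second after the job is handed in: The prop rod is within 0.15 rad of its upper stop, its ball sits in the hood's socket (no more than 6 mm below the socket's seat, and between its end walls), the hood is still open (above 0.80 rad) and everything is at rest and let go (all of step 2 and value of joint prop_rod above 0.951 rad and value of joint hood above 0.8 rad and velocity of joint hood between -0.05 and 0.05 rad/s and velocity of joint prop_rod between -0.05 and 0.05 rad/s); the robot touches nothing.
It also fails if it takes over 40 s, if anything falls off the work surface, if the arm or the gripper's body presses on something with over 40 N, if the wrist force passes 120 N, or if a joint passes its speed limit or range.

## Working session

There is one attempt and no reset: what is moved stays moved. The work goes in short steps, Python scripts to look and compute and a tool call to move; the robot and the scene stay as the last step left them, time stands still between calls to the robot, and variables do not carry over. Pictures are saved under pics/ and viewed, at most 10 in all, crops included, and the job is handed in when it is done.

Besides the shell and the picture viewer there is one more tool, called after "Request:" as name(argument=value, ...) on one line, values as JSON. step_arm: Moves the arm, as the interface text tells. Its arguments: {"type":"object","properties":{"deltas":{"type":"array","items":{"type":"array","items":{"type":"number"}}},"squeeze":{"type":"number"}},"required":["deltas"]}

```bash
mkdir -p pics; cat > h.py <<'E'
import numpy as np, cv2
from bench import r
def ray(c,uv):
    p=cv2.undistortPoints(np.array([[uv]],float),np.array(c["mtx"]),np.array(c["D"]))[0,0]
    E=np.array(c["extrinsics"]);R=E[:3,:3];t=E[:3,3]
    d=R.T@np.array([p[0],-p[1],-1]);return -R.T@t,d/np.linalg.norm(d)
def proj(c,P):
    E=np.array(c["extrinsics"]);q=(E[:3,:3]@np.atleast_2d(P).T).T+E[:3,3]
    return cv2.projectPoints(q*[1,-1,-1],np.zeros(3),np.zeros(3),np.array(c["mtx"]),np.array(c["D"]))[0][:,0]
def tri(rays):
    A=sum(np.eye(3)-np.outer(d,d) for o,d in rays);b=sum((np.eye(3)-np.outer(d,d))@o for o,d in rays)
    return np.linalg.solve(A,b)
E
python3 - <<'E'
from h import *
cs={}
for n in ["scene","top"]:
    c=r.camera(n);cs[n]=c;cv2.imwrite(f"pics/{n}0.png",cv2.resize(c["img"],(800,600)))
    for t in ["prop_grip","rod_tip","prop_rod","hood","hood_lip","socket"]:
        print(n,t,[(np.round(k["bbox"]),round(k["score"],2)) for k in r.recognise(c,t)[:2]])
    print(np.round(np.linalg.inv(np.array(c["extrinsics"])),3))
E
```

```text
scene prop_grip [(array([204., 158., 250., 229.]), 0.69)]
scene rod_tip [(array([206., 156., 250., 225.]), 0.72)]
scene prop_rod [(array([204., 150., 248., 226.]), 0.9)]
scene hood [(array([230., 131., 393., 220.]), 0.79)]
scene hood_lip [(array([232., 136., 388., 219.]), 0.69)]
scene socket [(array([234., 134., 392., 215.]), 0.59)]
[[ 0.863 -0.481  0.152  0.66 ]
 [ 0.505  0.819 -0.273 -0.147]
 [ 0.007  0.312  0.95   0.746]
 [ 0.     0.     0.     1.   ]]
top prop_grip [(array([222., 208., 305., 266.]), 0.83)]
top rod_tip []
top prop_rod [(array([219., 210., 305., 267.]), 0.78)]
top hood [(array([193.,  56., 283., 234.]), 0.82), (array([221., 211., 304., 270.]), 0.72)]
top hood_lip [(array([197.,  57., 281., 236.]), 0.9)]
top socket [(array([192.,  56., 281., 236.]), 0.86)]
[[-0.026  0.997 -0.07   0.512]
 [-0.999 -0.028 -0.03   0.021]
 [-0.032  0.069  0.997  0.777]
 [ 0.     0.     0.     1.   ]]
```

View pics/scene0.png

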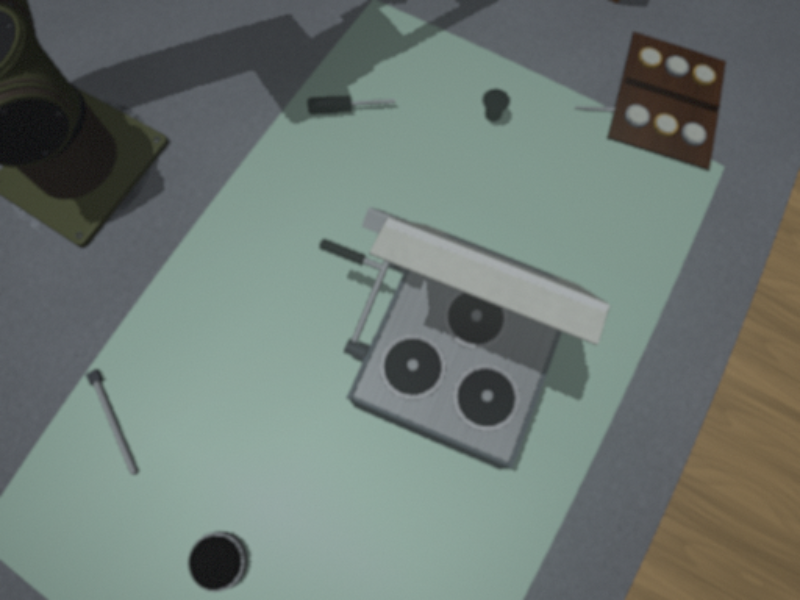

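View pics/top0.png

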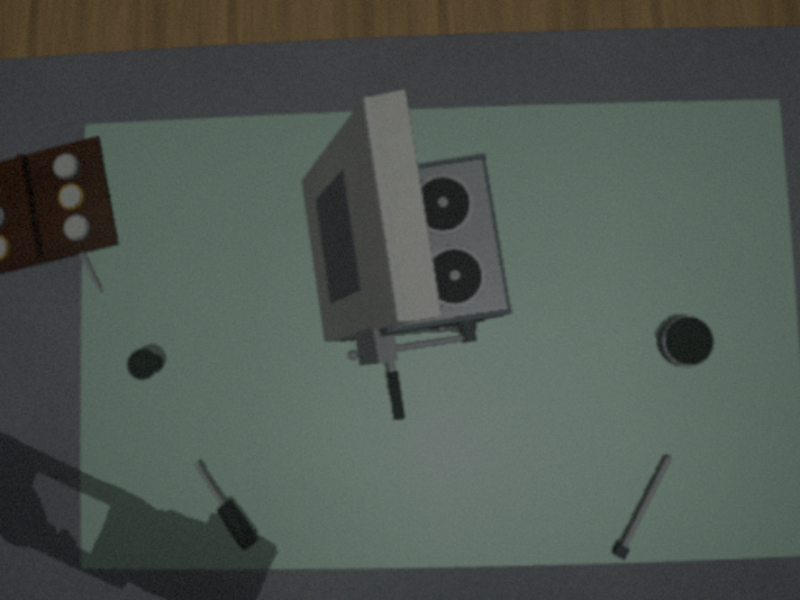

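The two pictures show the machine with the hood raised. The handle runs from (399,418) to (391,373) in top and (322,243) to (363,260) in scene. The lip is the bright strip, with its near corners at top (398,322) and (440,316), and the pivot is at about top (470,330).

```bash
python3 - <<'E'
from h import *
S=r.camera("scene");T=r.camera("top");k=.64
pts=dict(h_near=((322,243),(399,418)),h_far=((363,260),(391,373)),lipNL=((385,221),(398,322)),lipNR=((371,255),(440,316)),lipFL=((608,302),(365,98)),lipFR=((597,343),(406,91)),pivot=((357,350),(470,331)),boxNR=((350,398),(510,312)),boxFR=((508,466),(485,155)))
for n,(s,t) in pts.items():
    a=ray(S,np.array(s)*k);b=ray(T,np.array(t)*k);P=tri([a,b])
    print(n,np.round(P,4),np.round(proj(S,P)/k-s,1),np.round(proj(T,P)/k-t,1))
o=r.observe();print(o["ee_pos"],o["ee_rot"],o["t"])
E
```

```text
h_near [0.4279 0.0476 0.0968] [[ 0.3 -0.1]] [[0.2 0.3]]
h_far [0.4802 0.056  0.09  ] [[ 0.4 -0.1]] [[0.3 0.3]]
lipNL [0.5314 0.0381 0.2827] [[ 2.2 -0.5]] [[1.5 1.6]]
lipNR [0.5367 0.0032 0.2841] [[ 0.2 -0. ]] [[0.1 0.1]]
lipFL [0.727  0.0625 0.2948] [[ 0.1 -0. ]] [[0.1 0.1]]
lipFR [0.7335 0.0272 0.2921] [[-0.6  0.1]] [[-0.3 -0.4]]
pivot [ 0.5286 -0.0396  0.075 ] [[-0.5  0.1]] [[-0.4 -0.4]]
boxNR [ 0.5503 -0.0903  0.0672] [[-0.1  0. ]] [[-0.1 -0.1]]
boxFR [ 0.7432 -0.0666  0.0789] [[ 1.2 -0.2]] [[0.7 0.8]]
[0.21054108 0.53508187 0.21332829] [1.86309191e-01 9.82491162e-01 3.22690973e-05 1.17060455e-05] 0.8
```

Request:
step_arm(deltas=[[50,23,-48.5,0,0.05],[50,23,-48.5,0,0.05],[50,23,-48.5,0,0.05],[50,23,-48.5,0,0.05],[50,23,-48.5,0,0.05],[50,23,-48.5,0,0.05],[50,23,-48.5,0,0.05],[50,23,-48.5,0,0.05],[50,24,-48.5,0,0.05],[50,24,-48.5,0,0.05],[50,0,0,-10,0],[50,0,0,0,0]], squeeze=20)

```text
t: 2.3
ee_pos: [0.4413, 0.0501, 0.2024]
ee_rot: [-0.062, 0.998, 0.0, -0.001]
force: [-0.3, -0.7, -0.2]
finger_gap: 0.05
finger_force: 0.0
```

```bash
python3 - <<'E'
from h import *
c=r.camera("wrist");cv2.imwrite("pics/w1.png",cv2.resize(c["img"],(800,600)))
print(proj(c,[[.4279,.0476,.097],[.4802,.056,.09],[.443,.0504,.093]])*1.5625)
o=r.observe();print(o["ee_pos"],o["ee_rot"],o["t"],o["qpos"])
E
```

```text
[[389.96502376 263.06351862]
 [392.96121458 338.00782877]
 [391.47355904 285.12547442]]
[0.44137262 0.05069548 0.20276954] [-6.24788721e-02  9.98045715e-01  3.41396651e-04 -1.01181762e-03] 2.35 [ 1.87055078e-02  1.33565802e-01  1.77468920e+00  6.28526024e-04
  1.23538932e+00 -1.67733757e+00]
```

View pics/w1.png

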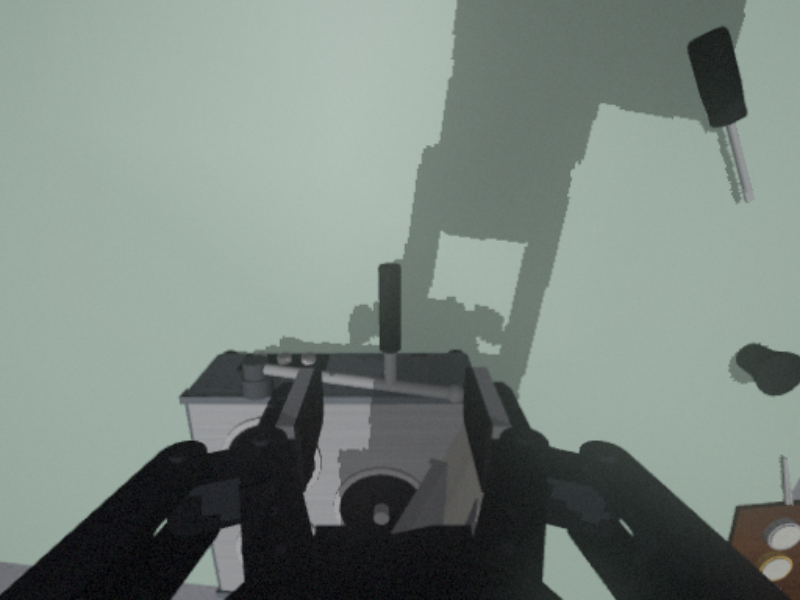

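The wrist view shows the handle at (390,265)-(389,350), right where my estimate projects. Next I go down and grip it.

Request:
step_arm(deltas=[[50,1,0,-30,0],[50,0,0,-30,0],[50,0,0,-30,0],[50,0,0,-30,0],[50,0,0,0,0],[0,0,0,0,0],[0,0,0,0,0],[0,0,0,0,0],[0,0,0,0,0]], squeeze=20)

```text
t: 3.48
ee_pos: [0.4449, 0.0487, 0.0845]
ee_rot: [-0.063, 0.998, -0.001, 0.002]
force: [1.2, -4.4, -1.0]
finger_gap: 0.0112
finger_force: 18.7
```

Request:
step_arm(deltas=[[0,0.4,-2.9,11.7,0],[0,0.5,-4.2,11.2,0],[0,0.7,-5.5,10.6,0],[0,0.9,-6.8,9.9,0],[0,1,-7.9,9,0],[0,0,0,0,0]], squeeze=20)

```text
t: 4.22
ee_pos: [0.4478, 0.0222, 0.1365]
ee_rot: [-0.062, 0.998, -0.0, 0.001]
force: [1.1, 0.2, -0.1]
finger_gap: 0.0003
finger_force: 0.0
```

```bash
python3 - <<'E'
from h import *
c=r.camera("wrist");S=r.camera("scene");T=r.camera("top")
im=np.hstack([cv2.resize(c["img"],(400,300)),cv2.resize(T["img"][150:300,170:370],(400,300))])
im=np.vstack([im,np.hstack([cv2.resize(S["img"][100:250,170:370],(400,300)),np.zeros((300,400,3),np.uint8)])])
cv2.imwrite("pics/m2.png",im)
for n,P in dict(a=S,b=T).items(): print([(k["bbox"],k["score"]) for k in r.recognise(P,"prop_grip")])
E
```

```text
[([207.0, 159.1, 247.0, 228.6], 0.58)]
[([221.5, 212.4, 304.1, 246.8], 0.68)]
```

View pics/m2.png

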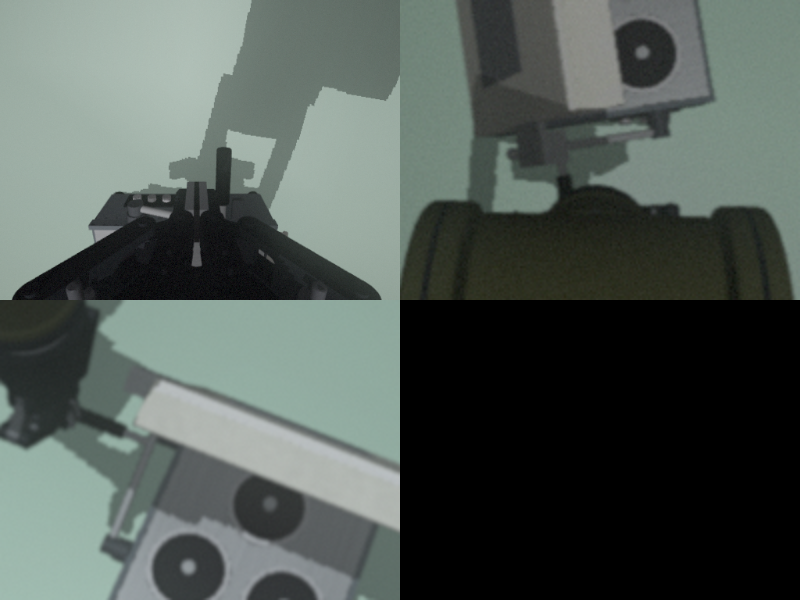

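The fingers are shut and empty, and the handle stands to their left in the wrist picture, at (224,150)-(222,205). I'll triangulate it again with wrist and scene.

```bash
python3 - <<'E'
from h import *
c=r.camera("wrist");S=r.camera("scene")
def crop(im,x0,y0,w,h): return cv2.resize(im[y0:y0+h,x0:x0+w],(400,300),interpolation=cv2.INTER_CUBIC)
cv2.imwrite("pics/m3.png",cv2.convertScaleAbs(np.hstack([crop(c["img"],230,175,120,90),crop(S["img"],180,130,100,75)]),alpha=1.8))
a=ray(S,(205,154));b=ray(c,(224*1.28,150*1.28));P=tri([a,b]);print(P,proj(S,P),proj(c,P))
a=ray(S,(232.5,165));b=ray(c,(222*1.28,205*1.28));P=tri([a,b]);print(P,proj(S,P),proj(c,P))
E
```

```text
[0.42765551 0.0460929  0.10633262] [[205.01149846 153.98618609]] [[286.6753444  191.98336373]]
[0.48339976 0.05308824 0.10734156] [[232.58230915 164.88277985]] [[283.83171541 262.28290841]]
```

View pics/m3.png

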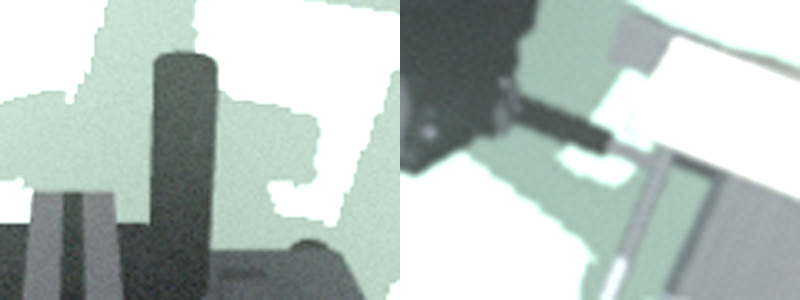

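Request:
step_arm(deltas=[[30,0,0,20,0],[45,0,0,20,0],[45,3,13,0,0],[45,3,13,0,0],[45,0,0,-24,0],[45,0,0,-24,0],[45,0,0,-24,0],[45,0,0,-24,0],[45,0,0,0,0]], squeeze=50)

```text
t: 5.7
ee_pos: [0.4505, 0.0496, 0.0774]
ee_rot: [-0.063, 0.998, 0.0, -0.003]
force: [0.2, -0.5, 0.9]
finger_gap: 0.0449
finger_force: 0.0
```

```bash
python3 - <<'E'
from h import *
c=r.camera("wrist");o=r.observe();print(o["ee_pos"])
cv2.imwrite("pics/w4.png",cv2.convertScaleAbs(cv2.resize(c["img"][120:384,120:400],(640,600)),alpha=1.8))
E
```

```text
[0.45177204 0.04952753 0.07853688]
```

View pics/w4.png

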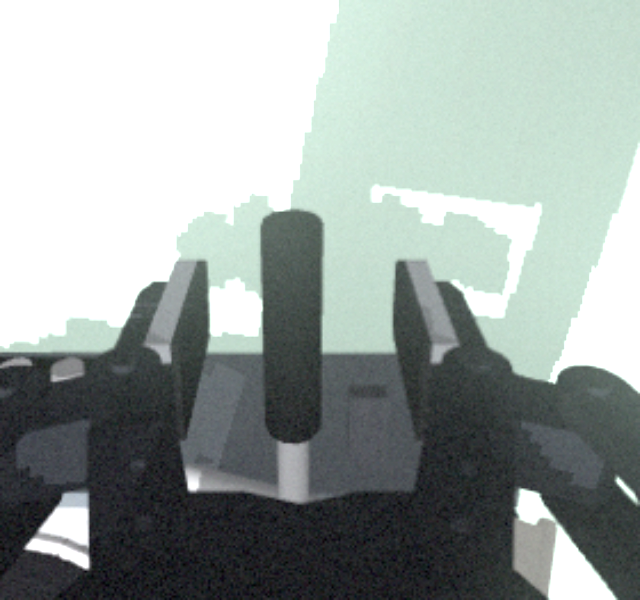

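The bar (centre column about 292) stands between the pads, at pad depth. I'll close harder and lift a little.

Request:
step_arm(deltas=[[0,0,0,0,0],[0,0,0,0,0],[0,0,0,0,0],[0,0,0,0,0],[0,0,0,0,0],[0,0,0,0,0]], squeeze=50)

```text
t: 6.5
ee_pos: [0.4539, 0.0483, 0.08]
ee_rot: [-0.063, 0.998, -0.0, 0.001]
force: [2.3, -5.8, 0.2]
finger_gap: 0.0123
finger_force: 48.8
```

Request:
step_arm(deltas=[[0,0.4,-3,9.6,0],[0,0.5,-3.9,9.2,0],[0,0.6,-4.7,8.8,0],[0,0,0,0,0]], squeeze=50)

```text
t: 7.0
ee_pos: [0.4553, 0.0362, 0.1073]
ee_rot: [-0.062, 0.998, -0.001, 0.001]
force: [4.1, -5.3, -6.6]
finger_gap: 0.0117
finger_force: 49.3
```

Request:
step_arm(deltas=[[0,0.7,-5.7,8.2,0],[0,0.8,-6.4,7.7,0],[0,0.9,-7.1,6.9,0],[0,0,0,0,0]], squeeze=50)

```text
t: 7.5
ee_pos: [0.4577, 0.0176, 0.1302]
ee_rot: [-0.062, 0.998, -0.0, 0.001]
force: [4.1, -4.4, -3.4]
finger_gap: 0.0116
finger_force: 49.3
```

Request:
step_arm(deltas=[[0,1,-7.7,6.2,0],[0,1,-8.3,5.4,0],[0,0.8,-6.2,3.3,0],[0,0,0,0,0]], squeeze=50)

```text
t: 8.0
ee_pos: [0.4599, -0.0018, 0.1447]
ee_rot: [-0.062, 0.998, 0.003, 0.0]
force: [5.2, 7.1, -6.4]
finger_gap: 0.0114
finger_force: 49.8
```

```bash
python3 - <<'E'
from h import *
S=r.camera("scene");T=r.camera("top");c=r.camera("wrist")
def crop(im,x0,y0,w,h): return cv2.convertScaleAbs(cv2.resize(im[y0:y0+h,x0:x0+w],(400,300),interpolation=cv2.INTER_CUBIC),alpha=1.3)
a=np.hstack([crop(S["img"],170,110,160,120),crop(T["img"],180,130,160,120)])
b=np.hstack([crop(c["img"],0,0,512,384),crop(c["img"],170,180,160,120)])
cv2.imwrite("pics/m5.png",np.vstack([a,b]))
E
```

```text
(no output)
```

View pics/m5.png

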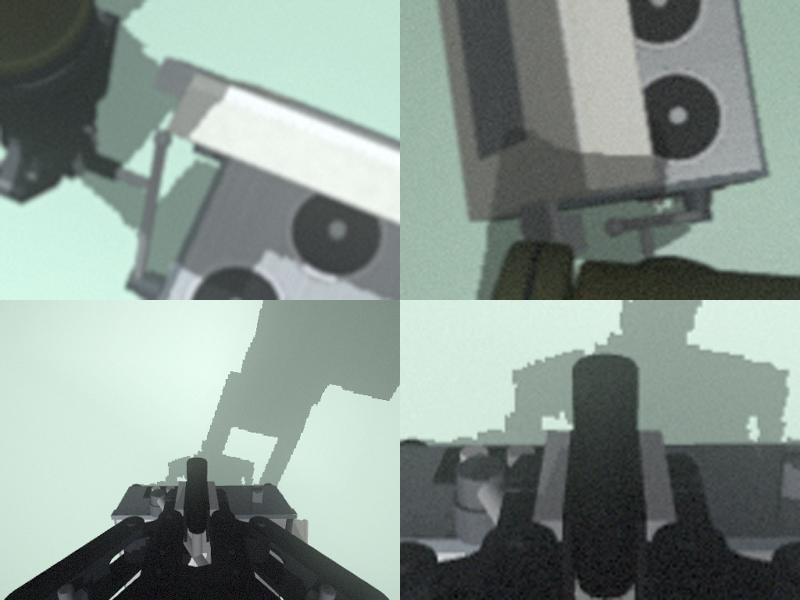

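The rod is up, with its ball at scene (235,164) and top (266,221). I'll check the angle.

```bash
python3 - <<'E'
from h import *
S=r.camera("scene");T=r.camera("top")
P=tri([ray(S,(235.2,164)),ray(T,(266,220.8))]);print(P,proj(S,P),proj(T,P))
v=np.array([-.125,.992]);d=v@P[:2]+.1054;print(d,np.arctan2(P[2]-.075,d))
o=r.observe();print(o["force"],o["ee_pos"])
E
```

```text
[0.51300822 0.02556277 0.20526437] [[235.01520942 164.03298012]] [[265.8726359 220.6619642]]
0.06663223989933202 1.0979788390439582
[ 4.70467685  7.52811768 -7.04087777] [ 0.45991271 -0.00182844  0.14474964]
```

Request:
step_arm(deltas=[[45,0,0,0,0],[45,0,0,0,0],[45,0,0,0,0],[45,-7,0,0,0],[45,-8,0,0,0],[45,0,0,30,0],[45,0,0,40,0],[45,0,0,45,0],[20,0,0,45,0],[0,0,0,40,0],[0,0,0,0,0]])

```text
t: 9.62
ee_pos: [0.446, -0.0045, 0.3484]
ee_rot: [-0.063, 0.998, -0.001, 0.004]
force: [0.4, -0.6, -0.4]
finger_gap: 0.0001
finger_force: 0.0
```

```bash
python3 - <<'E'
from h import *
S=r.camera("scene");T=r.camera("top")
def crop(im,x0,y0,w,h): return cv2.convertScaleAbs(cv2.resize(im[y0:y0+h,x0:x0+w],(400,300),interpolation=cv2.INTER_CUBIC),alpha=1.3)
cv2.imwrite("pics/m6.png",np.hstack([crop(S["img"],190,110,240,180),crop(T["img"],150,40,240,180)]))
E
```

```text
(no output)
```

View pics/m6.png

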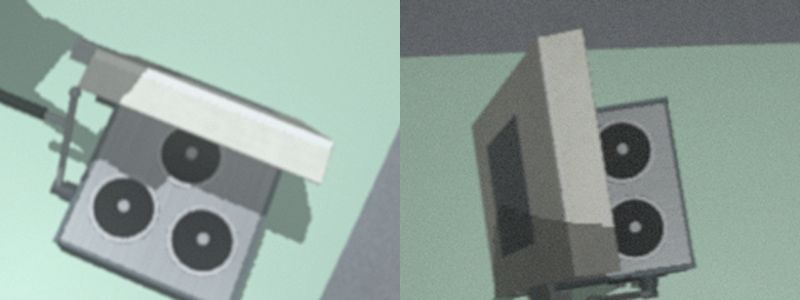

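The rod stays at its stop and the hood is still up. Now I go over the middle of the lip.

Request:
step_arm(deltas=[[0,46,9,0,0],[0,46,9,0,0],[0,47,9,0,0],[0,47,9,0,0],[0,0,0,-20,0],[0,0,0,-20,0],[0,0,0,-5,0],[0,0,0,0,0]])

```text
t: 10.72
ee_pos: [0.6299, 0.0317, 0.2988]
ee_rot: [-0.063, 0.998, 0.0, -0.001]
force: [0.2, -0.4, 0.8]
finger_gap: 0.0001
finger_force: 0.0
```

Request:
step_arm(deltas=[[0,0,0,-3,0],[0,0,0,-3,0],[0,0,-1,-2,0],[0,0,0,0,0]])

```text
t: 11.22
ee_pos: [0.6306, 0.0307, 0.292]
ee_rot: [-0.063, 0.998, -0.0, 0.0]
force: [-0.4, 0.2, 0.2]
finger_gap: 0.0003
finger_force: 0.0
```

Request:
step_arm(deltas=[[0,0,0,-3,0],[0,0,-1,-3,0],[0,0,-2,-2,0],[0,0,0,0,0]])

```text
t: 11.72
ee_pos: [0.6306, 0.0276, 0.2837]
ee_rot: [-0.062, 0.998, -0.0, -0.0]
force: [-0.0, 0.3, 0.1]
finger_gap: -0.0002
finger_force: 0.0
```

```bash
python3 - <<'E'
from h import *
S=r.camera("scene");T=r.camera("top");c=r.camera("wrist")
def crop(im,x0,y0,w,h): return cv2.convertScaleAbs(cv2.resize(im[y0:y0+h,x0:x0+w],(400,300),interpolation=cv2.INTER_CUBIC),alpha=1.3)
a=np.hstack([crop(S["img"],190,110,240,180),crop(T["img"],150,40,240,180)])
b=np.hstack([crop(c["img"],0,0,512,384),crop(S["img"],230,110,120,90)])
cv2.imwrite("pics/m7.png",np.vstack([a,b]))
E
```

```text
(no output)
```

View pics/m7.png

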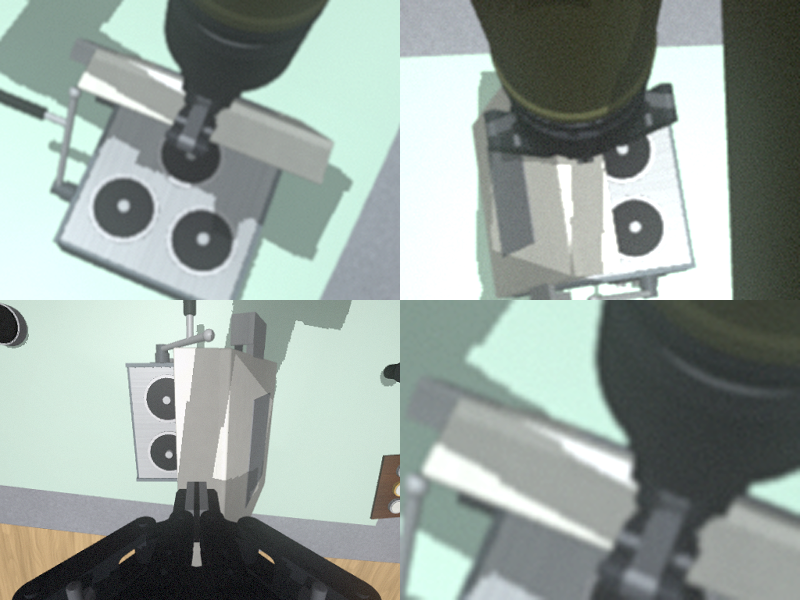

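The fingers are over the lip strip. The pictures don't show clearly whether they touch it, so I'll push on and read the force while moving.

Request:
step_arm(deltas=[[0,0.3,-3,-2.5,0],[0,0.3,-3,-2.5,0],[0,0.3,-3,-2.5,0]])

```text
t: 12.25
ee_pos: [0.6316, 0.0185, 0.2763]
ee_rot: [-0.063, 0.998, -0.0, -0.0]
force: [0.3, -0.5, 2.4]
finger_gap: 0.0001
finger_force: 1.0
```

```bash
python3 - <<'E'
from h import *
S=r.camera("scene");o=r.observe();print(o["force"],o["ee_pos"])
old=cv2.resize(cv2.imread("pics/scene0.png"),(512,384))
p=np.array(o["ee_pos"])-[0,0,.008];print("tip in scene",proj(S,p))
print([(k["bbox"],k["score"]) for k in r.recognise(S,"hood")])
# profile across far part of lip, perpendicular to its lower edge
for f in (.75,.9):
    a=np.array([237,163])*(1-f)+np.array([382,219.5])*f
    n=np.array([-56.5,145]);n=n/np.linalg.norm(n)
    for im in(old,S["img"]): print([int(im[int(round(q[1])),int(round(q[0]))].mean()) for q in (a+n*s for s in range(-32,14,2))])
E
```

```text
[-0.91056492 -0.71797968  2.22458734] [0.6316577  0.01798133 0.27604756]
tip in scene [[304.83936906 192.41662529]]
[([232.8, 131.5, 391.3, 220.1], 0.88), ([182.5, 162.2, 238.3, 228.6], 0.5)]
[128, 112, 99, 145, 167, 167, 160, 160, 161, 160, 159, 159, 160, 161, 160, 157, 138, 87, 83, 85, 85, 83, 83]
[156, 126, 94, 107, 139, 142, 130, 125, 125, 125, 125, 126, 124, 125, 125, 126, 122, 104, 100, 100, 101, 98, 99]
[141, 132, 107, 149, 166, 167, 163, 160, 159, 160, 160, 160, 159, 158, 159, 159, 137, 94, 91, 93, 92, 93, 92]
[176, 164, 118, 114, 136, 142, 136, 128, 126, 127, 128, 127, 126, 125, 125, 126, 124, 112, 111, 111, 113, 112, 112]
```

```bash
python3 - <<'E'
from h import *
S=r.camera("scene");T=r.camera("top");c=r.camera("wrist");o=r.observe()
p=np.array(o["ee_pos"])-[0,0,.008];u=np.array([.992,.125,0]);v=np.array([-.125,.992,0])
box=[p+a*.011*u+b*.0145*v for a,b in((1,1),(1,-1),(-1,-1),(-1,1))]
lip=[[.5314,.0381,.2827],[.5367,.0032,.2841],[.7335,.0272,.2921],[.727,.0625,.2948]]
def crop(C,x0,y0,w,h):
    k=400/w;im=cv2.resize(C["img"][y0:y0+h,x0:x0+w],(400,300),interpolation=cv2.INTER_CUBIC)
    for L,col in((box,(0,0,255)),(lip,(0,255,0))):
        q=((proj(C,L)-[x0-.5,y0-.5])*k).astype(np.int32);cv2.polylines(im,[q],True,col,1)
    return im
a=np.hstack([crop(S,220,120,180,135),crop(T,190,50,160,120)])
b=np.hstack([crop(c,0,0,512,384),crop(S,265,150,80,60)])
cv2.imwrite("pics/m8.png",np.vstack([a,b]))
E
```

```text
(no output)
```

View pics/m8.png

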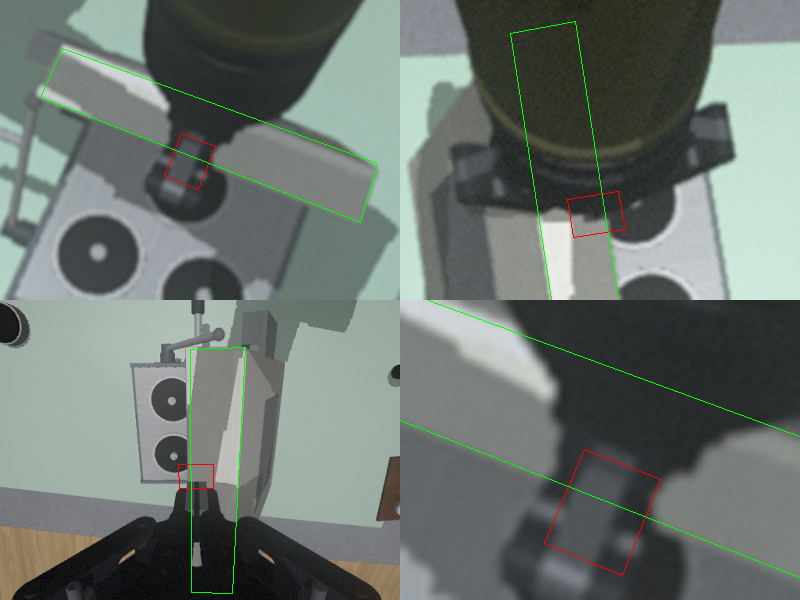

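The hood has hardly moved (about 2 mm), and the fingers touch the lip near its right edge. The lip travels right as it sinks, so I'll push straight down first.

Request:
step_arm(deltas=[[0,0,0,-2,0],[0,0,0,-2,0],[0,0,0,-2,0]])

```text
t: 12.88
ee_pos: [0.6324, 0.0155, 0.2736]
ee_rot: [-0.062, 0.998, -0.003, 0.002]
force: [-3.4, -8.8, 14.8]
finger_gap: -0.0006
finger_force: 7.1
```

```bash
cat > chk.py <<'E'
from h import *
S=r.camera("scene");T=r.camera("top");o=r.observe();print(o["force"],o["ee_pos"])
for f in (.15,.9):
    a=np.array([237,163])*(1-f)+np.array([382,219.5])*f
    n=np.array([-56.5,145]);n=n/np.linalg.norm(n)
    print([int(S["img"][int(round(q[1])),int(round(q[0]))].mean()) for q in (a+n*s for s in range(-32,34,2))])
for n,C in(("s",S),("t",T)): print(n,[(k["bbox"],k["score"]) for k in r.recognise(C,"hood")[:1]])
E
python3 chk.py
```

```text
[-1.55935046 -6.33934411  9.34598327] [0.63256257 0.01583438 0.27346238]
[174, 113, 91, 109, 133, 198, 176, 134, 127, 128, 127, 128, 127, 127, 126, 135, 161, 200, 128, 90, 91, 91, 93, 85, 92, 90, 99, 89, 89, 93, 101, 104, 106]
[176, 178, 161, 102, 98, 121, 143, 140, 130, 128, 127, 128, 127, 127, 127, 126, 127, 125, 118, 110, 112, 111, 113, 111, 112, 112, 113, 113, 115, 112, 113, 114, 113]
s [([229.8, 133.1, 391.7, 226.0], 0.82)]
t [([194.7, 81.7, 285.4, 234.6], 0.59)]
```

Request:
step_arm(deltas=[[0,0.4,-3.5,-0.5,0],[0,0.5,-4,-1.5,0],[0,0.5,-4,-2,0]])

```text
t: 13.45
ee_pos: [0.6337, 0.0063, 0.2676]
ee_rot: [-0.062, 0.998, -0.001, 0.001]
force: [-0.2, -1.9, 5.0]
finger_gap: -0.0
finger_force: 2.3
```

```bash
python3 chk.py
```

```text
[ 0.71828654 -3.16324593  4.64614288] [0.63373715 0.0059303  0.26720155]
[179, 133, 108, 95, 97, 109, 128, 128, 141, 183, 179, 136, 131, 129, 132, 131, 131, 131, 129, 127, 173, 207, 138, 84, 92, 92, 92, 85, 85, 96, 102, 106, 108]
[180, 180, 181, 179, 153, 103, 100, 100, 100, 116, 142, 140, 137, 131, 131, 131, 131, 131, 130, 129, 128, 130, 129, 112, 115, 115, 115, 116, 113, 115, 115, 116, 115]
s []
t [([195.2, 71.8, 291.6, 232.8], 0.88)]
```

Request:
step_arm(deltas=[[0,0.5,-4,-2.3,0],[0,0.5,-4,-2.5,0],[0,0.5,-4,-2.7,0]])

```text
t: 14.02
ee_pos: [0.6351, -0.005, 0.2591]
ee_rot: [-0.063, 0.998, -0.0, 0.001]
force: [1.8, -2.2, 4.7]
finger_gap: -0.0001
finger_force: 2.4
```

```bash
python3 chk.py
```

```text
[ 1.42704171 -2.83897699  3.04122171] [ 0.63489194 -0.00524015  0.25865869]
[188, 158, 141, 104, 102, 103, 103, 102, 108, 124, 141, 141, 142, 144, 135, 142, 142, 138, 138, 137, 138, 138, 138, 137, 159, 218, 220, 210, 107, 88, 88, 104, 113]
[187, 187, 188, 186, 187, 185, 177, 127, 107, 107, 107, 107, 107, 106, 107, 137, 143, 138, 138, 137, 138, 137, 137, 137, 135, 136, 136, 137, 133, 116, 120, 121, 119]
s [([227.5, 141.8, 382.8, 242.6], 0.62)]
t [([209.8, 66.6, 300.6, 232.2], 0.86)]
```

Request:
step_arm(deltas=[[0,0.4,-3,-2.2,0],[0,0.4,-3,-2.3,0],[0,0.3,-2,-1.6,0]])

```text
t: 14.6
ee_pos: [0.6356, -0.0129, 0.2526]
ee_rot: [-0.063, 0.998, 0.0, -0.0]
force: [0.3, -2.5, 3.6]
finger_gap: 0.0001
finger_force: 1.8
```

```bash
python3 chk.py
```

```text
[ 0.90892707 -1.61279979  2.39716362] [ 0.63543878 -0.01291149  0.25243171]
[199, 171, 157, 124, 108, 108, 108, 108, 109, 109, 110, 120, 148, 155, 154, 156, 155, 142, 132, 148, 146, 145, 145, 146, 147, 146, 149, 206, 226, 227, 227, 225, 134]
[197, 197, 198, 196, 197, 197, 199, 191, 153, 144, 116, 116, 116, 114, 113, 114, 114, 113, 120, 140, 149, 147, 145, 146, 146, 145, 145, 147, 146, 145, 145, 145, 139]
s [([223.9, 145.1, 380.9, 250.7], 0.72)]
t [([227.6, 68.1, 308.2, 233.3], 0.82)]
```

Request:
step_arm(deltas=[[0,0.3,-2,-1.6,0],[0,0.3,-2,-1.7,0]])

```text
t: 15.05
ee_pos: [0.6358, -0.0166, 0.2493]
ee_rot: [-0.063, 0.998, 0.0, -0.0]
force: [-0.2, -1.9, 2.1]
finger_gap: 0.0002
finger_force: 1.2
```

Request:
step_arm(deltas=[[0,0.3,-2,-1.7,0],[0,0.3,-2,-1.7,0]])

```text
t: 15.3
ee_pos: [0.6364, -0.0208, 0.2459]
ee_rot: [-0.063, 0.998, 0.0, -0.001]
force: [-0.4, -1.7, 1.7]
finger_gap: 0.0
finger_force: 1.1
```

```bash
cat >> chk.py <<'E'
u=np.array([.992,.125]);v=np.array([-.125,.992])
for d in np.arange(0,.3,.03):
    vo,zo=-.064-.0635,.288-.085
    V=vo*np.cos(d)-zo*np.sin(d)+.0635;Z=zo*np.cos(d)+vo*np.sin(d)+.085
    p=u*.715+v*V;q=proj(S,[p[0],p[1],Z])[0];print(round(d,2),round((q-np.array([237,163]))@n if 0 else (q-np.array([237,163]))@np.array([-56.5,145])/155.6,1),np.round((V,Z),3),end=' | ')
E
python3 chk.py
```

```text
[ 0.20596379 -0.63364934  1.07608013] [ 0.63647798 -0.02088371  0.24568516]
[130, 83, 127, 124, 108, 104, 114, 113, 114, 115, 115, 117, 117, 117, 146, 165, 169, 167, 168, 170, 145, 125, 150, 153, 153, 152, 154, 155, 155, 170, 218, 233, 233]
[203, 204, 204, 204, 204, 205, 205, 205, 203, 202, 172, 134, 122, 121, 122, 123, 121, 121, 122, 121, 121, 119, 126, 151, 155, 152, 153, 155, 154, 154, 156, 155, 156]
s [([224.2, 149.4, 379.2, 256.3], 0.67)]
t [([241.0, 67.5, 314.5, 233.5], 0.88)]
0.0 0.6 [-0.064  0.288] | 0.03 6.1 [-0.07   0.284] | 0.06 11.5 [-0.076  0.28 ] | 0.09 16.8 [-0.082  0.276] | 0.12 22.1 [-0.087  0.271] | 0.15 27.2 [-0.093  0.267] | 0.18 32.1 [-0.098  0.262] | 0.21 36.9 [-0.104  0.257] | 0.24 41.6 [-0.109  0.252] | 0.27 46.1 [-0.114  0.247] |
```

Request:
step_arm(deltas=[[0,0.3,-2,-1.8,0],[0,0.3,-2,-1.8,0]])

```text
t: 15.75
ee_pos: [0.6374, -0.024, 0.2425]
ee_rot: [-0.063, 0.998, 0.001, -0.0]
force: [-2.0, 1.8, 7.1]
finger_gap: -0.0001
finger_force: 2.8
```

Request:
step_arm(deltas=[[0,0,-0.5,-1,0],[0,0,0,0,0]])

```text
t: 16.0
ee_pos: [0.6374, -0.0242, 0.2425]
ee_rot: [-0.063, 0.998, 0.001, 0.0]
force: [-1.2, 3.1, 5.0]
finger_gap: -0.0004
finger_force: 2.3
```

```bash
python3 chk.py | head -3; python3 - <<'E'
from h import *
T=r.camera("top");S=r.camera("scene")
for C in(S,T):
  for t in("prop_rod","rod_tip","socket"): print(t,[(k["bbox"],k["score"]) for k in r.recognise(C,t)[:2]])
E
```

```text
[-1.89333733  3.55184864  6.09540022] [ 0.63743565 -0.02417065  0.24245805]
[50, 58, 118, 137, 112, 86, 102, 110, 107, 116, 116, 116, 117, 117, 117, 141, 162, 169, 170, 170, 173, 166, 125, 129, 146, 155, 153, 155, 156, 158, 162, 203, 233]
[203, 204, 204, 204, 204, 205, 204, 205, 206, 206, 195, 160, 126, 126, 121, 122, 123, 122, 122, 122, 121, 121, 121, 121, 129, 151, 153, 152, 156, 157, 156, 156, 159]
prop_rod [([181.3, 162.5, 235.3, 225.8], 0.78)]
rod_tip [([185.5, 162.8, 234.7, 225.5], 0.85)]
socket [([221.6, 148.5, 371.8, 255.9], 0.66)]
prop_rod [([273.4, 211.6, 303.0, 269.7], 0.63)]
rod_tip [([276.2, 211.5, 304.6, 269.6], 0.79)]
socket [([247.2, 64.5, 313.0, 231.7], 0.83)]
```

Request:
step_arm(deltas=[[0,0,0,-1.5,0],[0,0,0,-1.5,0],[0,0,0,0,0]])

```text
t: 16.98
ee_pos: [0.6376, -0.0245, 0.2419]
ee_rot: [-0.063, 0.998, 0.0, 0.001]
force: [-4.8, 2.7, 15.0]
finger_gap: -0.0003
finger_force: 7.0
```

```bash
python3 chk.py | head -3
```

```text
[-5.48032669  1.72411432 14.39090474] [ 0.63759801 -0.02453976  0.24187078]
[51, 55, 81, 123, 106, 78, 91, 107, 102, 112, 117, 118, 117, 117, 116, 132, 151, 171, 171, 170, 173, 165, 126, 127, 141, 154, 155, 156, 157, 157, 161, 202, 234]
[203, 205, 203, 204, 204, 205, 205, 205, 205, 206, 197, 163, 130, 126, 120, 124, 124, 122, 121, 123, 122, 121, 122, 120, 124, 151, 153, 153, 156, 157, 156, 155, 158]
```

Pushing on raises the force to 15 N with almost no motion, so the hood is seated. I'll let go straight up and away.

Request:
step_arm(deltas=[[0,0,0,3,0],[0,0,0,8,0],[0,0,0,30,0],[0,0,0,40,0],[0,-40,-10,20,0],[0,-60,-30,0,0],[0,-60,-30,0,0],[0,-30,-30,0,0],[0,0,0,0,0],[0,0,0,0,0]])

```text
t: 18.42
ee_pos: [0.4561, -0.1213, 0.3397]
ee_rot: [-0.062, 0.998, 0.0, 0.0]
force: [0.1, -0.6, -0.1]
finger_gap: 0.0
finger_force: 0.0
```

```bash
python3 - <<'E'
from h import *
S=r.camera("scene");T=r.camera("top")
def crop(C,x0,y0,w,h): return cv2.resize(C["img"][y0:y0+h,x0:x0+w],(400,300),interpolation=cv2.INTER_CUBIC)
cv2.imwrite("pics/m9.png",np.hstack([crop(S,180,120,120,90),crop(T,200,160,120,90)]))
for C in(S,T):
  for t in("prop_rod","hood"): print(t,[(k["bbox"],k["score"]) for k in r.recognise(C,t)[:2]])
# lip edges in both pictures against a hood model at several angles (hinge v=.0635, z=.085)
from itertools import product
u=np.array([.992,.125]);v=np.array([-.125,.992])
for d in (.17,.2,.23,.26,.3):
    out=[]
    for uu in (.60,.70):
        V=-.1275*np.cos(d)-.203*np.sin(d)+.0635;Z=.203*np.cos(d)-.1275*np.sin(d)+.085
        p=u*uu+v*V
        for C in(S,T): out.append(np.round(proj(C,[p[0],p[1],Z])[0],1).tolist())
    print(d,out)
for uu in (.60,.70):
    V=-.1275*np.cos(.235)-.203*np.sin(.235)+.0635;Z=.203*np.cos(.235)-.1275*np.sin(.235)+.085
    p=u*uu+v*V
    qs=proj(S,[p[0],p[1],Z])[0];qt=proj(T,[p[0],p[1],Z])[0]
    print("scene col",round(qs[0]),[(y,int(S["img"][y,round(qs[0])].mean())) for y in range(round(qs[1])-16,round(qs[1])+17,2)])
    print("top row",round(qt[1]),[(x,int(T["img"][round(qt[1]),x].mean())) for x in range(round(qt[0])-16,round(qt[0])+17,2)])
E
```

```text
prop_rod [([185.5, 165.4, 235.3, 226.5], 0.97)]
hood [([222.3, 142.9, 375.5, 259.3], 0.57)]
prop_rod [([274.3, 210.3, 304.3, 271.0], 0.73)]
hood [([196.3, 60.3, 314.1, 233.0], 0.75)]
0.17 [[274.4, 208.6], [296.7, 152.4], [345.2, 237.7], [285.5, 84.0]]
0.2 [[272.8, 213.1], [300.1, 152.4], [343.1, 242.0], [288.9, 84.7]]
0.23 [[271.2, 217.4], [303.4, 152.5], [341.0, 246.3], [292.2, 85.4]]
0.26 [[269.6, 221.7], [306.5, 152.7], [338.9, 250.4], [295.4, 86.2]]
0.3 [[267.7, 227.1], [310.3, 152.9], [336.3, 255.6], [299.3, 87.3]]
scene col 271 [(202, 173), (204, 153), (206, 125), (208, 119), (210, 120), (212, 119), (214, 118), (216, 120), (218, 123), (220, 145), (222, 127), (224, 55), (226, 49), (228, 51), (230, 52), (232, 47), (234, 51)]
top row 153 [(288, 127), (290, 128), (292, 126), (294, 109), (296, 80), (298, 83), (300, 78), (302, 79), (304, 80), (306, 81), (308, 98), (310, 100), (312, 102), (314, 102), (316, 93), (318, 71), (320, 105)]
scene col 341 [(231, 187), (233, 188), (235, 188), (237, 187), (239, 186), (241, 188), (243, 189), (245, 187), (247, 187), (249, 186), (251, 133), (253, 79), (255, 78), (257, 74), (259, 75), (261, 87), (263, 95)]
top row 86 [(277, 118), (279, 123), (281, 123), (283, 124), (285, 124), (287, 125), (289, 122), (291, 124), (293, 121), (295, 119), (297, 106), (299, 104), (301, 106), (303, 106), (305, 105), (307, 101), (309, 105)]
```

Numeric checks agree. The lip has swung down about 0.26 rad and ended on a stiff stop. The rod sits where it was left, with its ball hidden under the channel, and the arm is clear. Handing in.

```bash
python3 -c "
from bench import r
print(r.finish_job())"
```

```text
the job is handed in; nothing more can be done
None
```

I swung the prop rod up to its stop (measured 1.10 rad), pushed the hood down until it stopped firmly on the rod's ball, moved the arm clear and handed the job in. No verdict came back, and I inferred the ball's seating from the firm stop and image measurements without seeing it directly.

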